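# Switch off the vibrating plate by feel and wipe it clean

## Task

The small vibrating plate has been left on. Reach behind it, feel for the toggle switch on its back and gently flip it over to its left-hand side (off, as seen from the robot), without forcing it against its stop; only then wipe all four loose chips off the steel top into the blue trough at its left end with the yellow scraper, never with the fingers. Put the scraper back down standing on the worktop, and leave the other things on the bench where they are.

Things in the scene. Friction and masses are not known exactly. Their poses are not given: they have to be found in the camera images.
- shaker: The vibrating plate: a white box with a steel top and a blue trough at its left end, fixed to the bench; 116 mm deep (x -58 to 58), 210 mm long. Origin on the worktop; +x to its back (away from the robot), +y to its left, z up. The white box spans y -105 to 45 mm, the trough y 45 to 105 mm. The other shaker points share these axes.
- shaker_top (a point): Centre of the flat steel top, 80 mm above the worktop: 150 mm long (y), 106 mm clear (x) between the rails, 5 mm wide and 8 mm high, on its front and back edges; open at both ends.
- shaker_trough (a point): Centre of the blue trough's floor, 28 mm above the worktop; the trough is 60 mm (y) by 116 mm (x) outside, its walls 4 mm thick, their tops 60 mm above the worktop. It adjoins the left end of the steel top.
- shaker_back (a point): Point on the bare upright back face, 52 mm above the worktop. The toggle stands out here: a round steel bat, radius 5.5 mm near its tip, reaching 39 mm out from the face when straight; a fixed collar reaches 8 mm out round its root. Its pivot is at this height, but 0 to 35 mm to the left or right of this point: not measured, and different on every unit.
- power_toggle (a joint): Angle of the toggle bat (rad), swinging level to left and right about its upright pivot. -0.45: on, leaning to the right (-y of the shaker). +0.45: off, leaning to the left (+y). At 0 it points straight back. It is an over-centre switch: near its tip it takes about 5 N to start it from a stop, less towards the centre, and past the centre it snaps over by itself.
- scraper_grip (a point): Centre of the grip of the yellow scraper, standing on the worktop, 58 mm above its foot; z up. Grip 50 mm (x) by 24 mm (y), 36 to 78 mm above the foot. Below it the head, 94 mm long (x) by 26 mm (y), 6 to 38 mm above the foot, and a rubber lip 6 mm thick down to the foot, the head's length. About 0.15 kg.
- clamp_stand: Obstacle, fixed, behind and to the left of the shaker: a clamp stand on a base plate 105 x 200 mm, 12 mm high. Its rod (11 mm thick, 730 mm tall) rises 60 mm to the right (-y) of its origin, and a burette and clamp hang from 320 mm above the worktop upward, about 60 mm nearer to the robot than the rod. There is no need to go near it.
- chip_1: Loose orange plastic chip, 16 x 12 x 9 mm, origin at the centre of its underside.
- chip_2: Loose orange plastic chip, 13 x 13 x 8 mm, origin at the centre of its underside.
- chip_3: Loose red plastic chip, 17 x 11 x 8 mm, origin at the centre of its underside.
- chip_4: Loose red plastic chip, 14 x 12 x 10 mm, origin at the centre of its underside.
- beaker: Bystander: glass beaker, 53 mm across, 65 mm high, origin at the centre of its underside.
- wash_bottle: Bystander: white wash bottle with a red cap, 99 x 68 x 199 mm, origin at the centre of its underside.
- bench_timer: Bystander: white timer, 68 x 68 x 20 mm, origin at the centre of its underside.
- marker_black: Bystander: black marker lying flat, 136 x 21 x 12 mm, origin at the centre of its underside.

How it is judged:
By the outcome, as a careful person would: the job done as asked, in the order asked, and still so for the second after the job is handed in, with the robot touching nothing.
It also fails if it takes over 56 s, if anything falls off the work surface, if the arm or the gripper's body presses on something with over 40 N, if the wrist force passes 120 N, or if a joint passes its speed limit or range.

## Robot

A 6-joint arm with a two-finger parallel gripper is mounted at the origin on a cart in front of the work surface, level with it; the furniture and walls round the work are solid. World frame = base frame: x ahead of the robot, y to its left, z up, the work surface at z = 0. Lengths are in mm, angles in rad, forces in N, time in s.
With the tool pointing down it reaches from about 350 to 775 mm from the base axis. Payload 7.3 kg.
Tool frame: the origin (TCP) lies on the centre line of the jaws, within the pads' length; the fingertips stand 22 mm ahead of it and the grasp point (between the pads) lies 3 mm ahead of it; z points along the fingers, y is the direction in which the jaws open and shut (so a half turn about z gives the same grasp; the last joint's range is limited). The gripper opens to 92 mm and grips with 3 to 60 N. Pads are 19 mm wide; open, the fingers measure 130 mm over their backs; the gripper's body (75 mm by 190 mm) begins 47 mm behind the grasp point.
Start: joints at [1.074, 0.342, 1.524, -0, 1.275, -0.146], TCP at [180.401, 493.05, 248.741] pointing down, gripper open.
Joint ranges: [-2.53, 2.53], [-0.77, 2.02], [0.04, 2.7], [-1, 4.14], [0.28, 2.66], [-3.11, 3.11]. Speed limits (rad/s): [2.57, 2.57, 3.14, 3.14, 3.14, 3.14].

## Interface

Orientations are given as [roll, pitch, yaw] about the fixed x, y, z axes, in that order (R = Rz(yaw) Ry(pitch) Rx(roll)).
In Python, from plant import get_obs, capture, bot, spot_in gives the robot as it stands.
- The arm moves only by the shell command python3 -m handwheel 'ROWS' [OPENING]. ROWS is JSON, a list of rows, each a list of 2 entries, a list of its own where there are three numbers: the shift along the world's x, y, z in mm, then the turn, a rotation vector about the world's x, y, z in rad. In form: [[[x, y, z], [wx, wy, wz]], ...]. A call has 1 to 12 rows; each row shifts and turns the commanded pose from where the row before left it; what a row does not reach is not made up. A row lasts 1/8 s, in which the tool goes at most 62.5 mm and 10.7 degrees, less where a joint would pass 70% of its speed; a pose out of reach is approached as far as the arm can. A call is refused whole if a number of a shift passes 62.5 or a number of a turn 0.188, either way. A call with a gripper value outside its range is refused whole. OPENING is the closure, from 0 (fully open) to 1 (shut), set as the call begins (- or left out, the last holds). The fingers move at their own pace and stop on an object; the grip force is fixed at half the most. Time passes only in rows, so rows that do not move let the fingers close. It gives the time, the measured TCP pose, the force and the opening at its end, in the units of the state.
- get_obs(): the state, without advancing time (a new reading comes with each control period).
- capture(name): name is "scene" or "top" or "wrist"; returns a dict with "img" (400x640x3 uint8, red, green, blue), "fx", "fy", "cx", "cy" (pixels), "k1" (the pictures are not rectified: a ray, as slopes to the right and down, at radius r is drawn at 1 + k1 r^2 times it, then the intrinsics apply), "cam_to_world" (4x4, takes a point from camera to world coordinates). Camera axes: x right, y up, looking along -z (the intrinsics and any distortion apply to the point x, -y, -z); pixel columns grow to the right and rows downward; lengths in mm; the calibration is good to about 2 mm. A picture is of the moment at which its call begins. There is no depth.
- bot.close_job(): hands the job in, once; it reports no verdict.
Trained networks look in the newest picture that a camera, given by its name, has taken for a name from the list of things; names that differ only in an ending like _2 or _b are one class to them, and where a whole thing is asked for, a point or a joint stands for the part that bears it (a point fixed in the world has none). Each returns a list of dicts, best first, with "score" (0 to 1); they miss things now and then, are a little off and sometimes report something else, mostly with a low value. They report only what shows in the picture. A call takes as long as a camera call.
- spot_in(thing, camera): "xyz" ([x, y, z] in mm, in the coordinates of the camera as it stood for that picture, good to about 4 mm: the middle of the surface that is visible of it).
The state is a dict: "time": time; "joint_positions": joint angles; "dq": joint speeds; "tau": joint torques, N m; "tool_pos": TCP position; "tcp_rot": TCP orientation; "contact_force": force on the tool from outside, world axes, zero at the start; "moment": the same for the moment, N m; "grip_width": finger opening in mm.
Only numpy, scipy, OpenCV 4.12 (cv2) and the standard library are available. Lean on these libraries where they do the work, as an engineer would, in place of code of your own. Each camera call takes 0.05 s, during which the arm holds its last target. There are 200 camera calls.

## Working session

There is one attempt and no reset: what is moved stays moved. The work goes in short steps, Python scripts to look and compute and a shell command to move; the robot and the scene stay as the last step left them, time stands still between calls to the robot, and variables do not carry over. Pictures are saved under pics/ and viewed, about 8 in all and at most 12, crops included, and the job is handed in when it is done.

```bash
ls; mkdir -p pics; cat > h.py <<'E'
import numpy as np, cv2
from plant import get_obs, capture, bot, spot_in
def cap(n,f=None):
    c=capture(n)
    if f: cv2.imwrite('pics/'+f,c['img'][:,:,::-1])
    return c
def toW(c,p):
    M=np.array(c['cam_to_world']); return M[:3,:3]@np.array(p)+M[:3,3]
def pix(c,P):
    M=np.linalg.inv(np.array(c['cam_to_world'])); p=M[:3,:3]@np.array(P,float)+M[:3,3]
    u,v=p[0]/-p[2],-p[1]/-p[2]; s=1+c['k1']*(u*u+v*v)
    return c['cx']+c['fx']*u*s, c['cy']+c['fy']*v*s
def ray(c,u,v,z):
    "world point on plane z at the pixel"
    K=np.array([[c['fx'],0,c['cx']],[0,c['fy'],c['cy']],[0,0,1]],float)
    q=cv2.undistortPoints(np.array([[[u,v]]],float),K,np.array([c['k1'],0,0,0.]))[0,0]
    M=np.array(c['cam_to_world']); d=M[:3,:3]@np.array([q[0],-q[1],-1]); o=M[:3,3]
    return o+d*(z-o[2])/d[2]
E
python3 - <<'E'
from h import *
for n in ['top','scene']:
    c=cap(n,n+'1.png'); print(n,np.round(np.array(c['cam_to_world']),3).tolist())
    for t in ['shaker','shaker_top','shaker_trough','shaker_back','power_toggle','scraper_grip','clamp_stand','chip_1','chip_3','beaker','wash_bottle','bench_timer','marker_black']:
        for r in spot_in(t,n)[:4]: print(t,np.round(toW(c,r['xyz'])),round(r['score'],2))
print(get_obs())
E
```

```text
pics
top [[-0.004, 0.993, -0.117, 318.163], [-1.0, -0.003, 0.006, 0.266], [0.005, 0.117, 0.993, 1623.059], [0.0, 0.0, 0.0, 1.0]]
shaker [ 460. -186.   78.] 0.93
shaker_top [ 457. -182.   81.] 0.6
shaker_trough [ 456. -184.   77.] 0.72
shaker_back [ 458. -184.   79.] 0.84
scraper_grip [ 452. -339.   36.] 0.77
beaker [ 486. -591.   32.] 0.75
bench_timer [ 452. -339.   35.] 0.65
bench_timer [459. 565.  15.] 0.59
scene [[-0.723, 0.262, -0.64, -651.976], [-0.691, -0.279, 0.667, 1204.371], [-0.004, 0.924, 0.382, 778.911], [0.0, 0.0, 0.0, 1.0]]
shaker [ 428. -144.   56.] 0.67
shaker_top [ 428. -148.   55.] 0.95
shaker_top [452. 126.  43.] 0.48
shaker_trough [ 424. -153.   54.] 0.78
shaker_back [ 430. -153.   61.] 0.72
scraper_grip [451. 575.  19.] 0.68
scraper_grip [ 433. -335.   50.] 0.42
clamp_stand [ 428. -149.   55.] 0.69
beaker [ 482. -571.   41.] 0.73
wash_bottle [454. 126.  45.] 0.55
bench_timer [450. 575.  18.] 0.62
marker_black [423. 314.  12.] 0.48
{'time': 1.4, 'joint_positions': array([ 1.07400974e+00,  3.41981769e-01,  1.52411496e+00,  1.96748751e-05,
        1.27539068e+00, -1.45997178e-01]), 'dq': array([ 1.68653575e-03,  8.53133306e-05,  6.60686028e-04, -4.39671196e-04,
       -1.27044054e-03,  1.66481707e-03]), 'tau': array([ 5.41840654e-04, -4.31135237e+01, -2.44475359e+01,  7.17318174e-02,
        4.84952121e-02, -4.19534743e-06]), 'tool_pos': array([180.38943961, 493.05034357, 248.74474539]), 'tcp_rot': array([ 3.14148580e+00, -3.31305206e-06,  2.79079752e+00]), 'contact_force': array([-0.19805429,  0.58130755,  0.17441671]), 'moment': array([ 0.00047008, -0.03638933,  0.00825574]), 'grip_width': 92.33963800814118}
```

```bash
sleep 1; python3 -c "
import cv2,numpy as np
a=cv2.imread('pics/top1.png');print(a.shape)"
```

```text
(400, 640, 3)
```

View pics/top1.png

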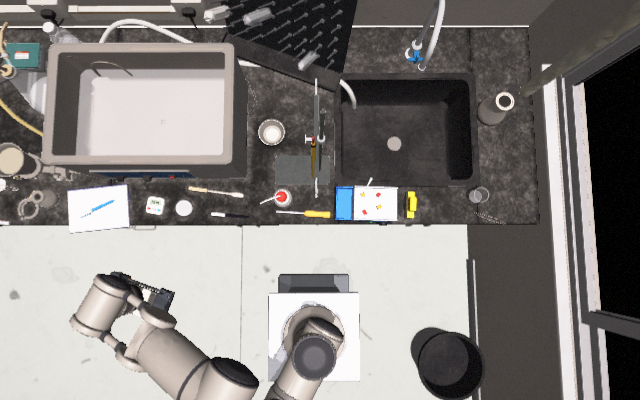

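View pics/scene1.png

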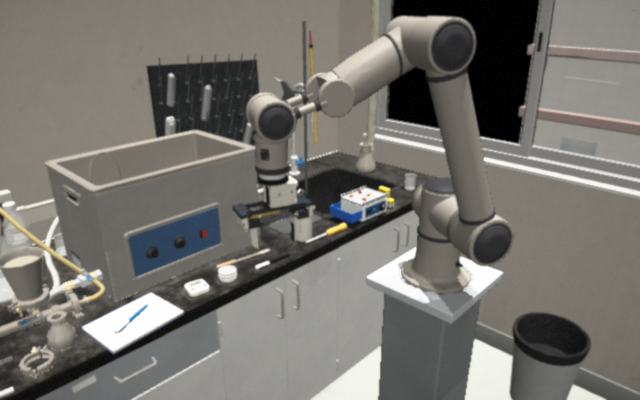

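```bash
python3 - <<'E'
from h import *
a=cv2.imread('pics/top1.png')
cv2.imwrite('pics/crop1.png',cv2.resize(a[130:230,260:430],None,fx=4.7,fy=4.7,interpolation=cv2.INTER_CUBIC))
c=cap('top')
print(ray(c,318,213,0),ray(c,370,204,80))
for t in ['chip_1','chip_3','power_toggle','clamp_stand','wash_bottle','marker_black']:
    for r in spot_in(t,'top')[:4]: print(t,np.round(toW(c,r['xyz'])),round(r['score'],2))
for u,v in [(275,155),(330,185),(317,140),(283,197)]: print(u,v,ray(c,u,v,0))
E
```

```text
[430.2654368  -17.12520965   0.        ] [ 454.97417324 -194.48581731   80.        ]
clamp_stand [ 488. -593.   34.] 0.27
wash_bottle [468. 101. 128.] 0.66
marker_black [423. 311.   9.] 0.45
275 155 [642.44050614 138.64413185   0.        ]
330 185 [531.54346579 -60.99619627   0.        ]
317 140 [697.82097873 -14.65858165   0.        ]
283 197 [488.45338461 108.79300819   0.        ]
```

View pics/crop1.png

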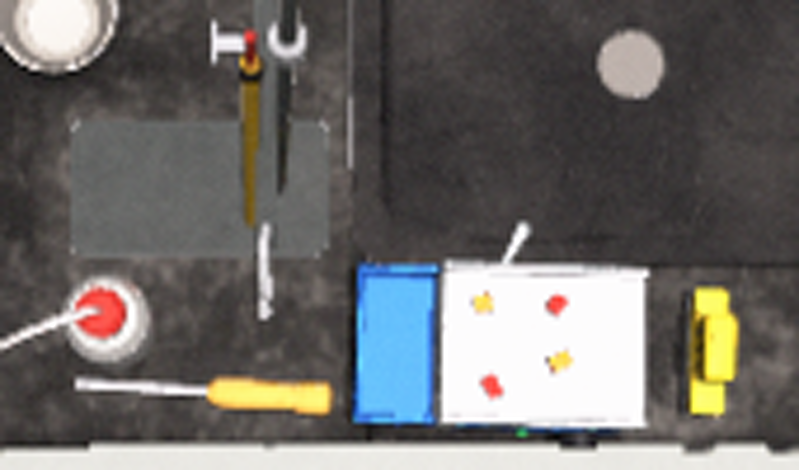

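```bash
python3 - <<'E'
from h import *
c=cap('top')
R=lambda x,y,z: np.round(ray(c,260+(x+.5)/4.7-.5,130+(y+.5)/4.7-.5,z),1)
for n,p,z in [('LB',(443,263),88),('RB',(648,271),88),('RF',(645,425),88),('LF',(440,425),80),
 ('tLB',(357,264),60),('tLF',(353,424),60),('tRF',(434,424),60),('togroot',(505,263),52),('togtip',(523,226),52),
 ('c1',(483,302),89),('c2',(556,304),89),('c3',(559,361),89),('c4',(491,385),89),
 ('gripTL',(708,312),78),('gripBR',(738,381),78),('headTL',(695,288),38),('headBR',(724,414),38),('headTR',(728,288),38),('headBL',(691,414),38)]: print(n,R(*p,z))
E
```

```text
LB [ 517.8 -139.3   88. ]
RB [ 511.4 -288.6   88. ]
RF [ 399.4 -283.7   88. ]
LF [ 400.3 -136.3   80. ]
tLB [520.9 -78.1  60. ]
tLF [402.3 -74.1  60. ]
tRF [ 402.1 -133.6   60. ]
togroot [ 522.3 -188.8   52. ]
togtip [ 550.1 -202.8   52. ]
c1 [ 489.  -167.9   89. ]
c2 [ 487.4 -220.9   89. ]
c3 [ 445.8 -222.3   89. ]
c4 [ 428.6 -172.7   89. ]
gripTL [ 482.3 -333.7   78. ]
gripBR [ 431.7 -354.2   78. ]
headTL [ 504.7 -333.1   38. ]
headBR [ 410.  -352.1   38. ]
headTR [ 504.7 -357.9   38. ]
headBL [ 410.1 -327.5   38. ]
```

```bash
python3 -m handwheel '[[[-17,-45,0],[0,0,-0.18]],[[-17,-45,0],[0,0,-0.18]],[[-17,-45,0],[0,0,-0.18]],[[48,-22,0],[0,0,-0.18]],[[45,-28,0],[0,0,-0.18]],[[41,-34,0],[0,0,-0.18]],[[35,-39,0],[0,0,-0.18]],[[30,-44,0],[0,0,-0.18]],[[23,-48,0],[0,0,-0.18]],[[17,-50,0],[0,0,-0.18]],[[9,-52,0],[0,0,-0.18]],[[2,-53,0],[0,0,-0.18]]]' 1
```

```text
time: 3.3
tool_pos: [379.8, -13.8, 248.9]
tcp_rot: [3.141, -0.001, 0.625]
contact_force: [0.2, 0.4, -0.2]
grip_width: 0.4
```

```bash
python3 -m handwheel '[[[-4,-54,0],[0,0,-0.17]],[[-3,-54,0],[0,0,-0.17]],[[0,-54,0],[0,0,-0.17]],[[20,-50,0],[0,0,-0.155]],[[45,-25,0],[0,0,0]],[[45,0,0],[0,0,0]],[[45,0,0],[0,0,0]],[[22,0,-40],[0,0,0]],[[0,0,-40],[0,0,0]],[[0,0,0],[0,0,0]]]'
python3 - <<'E'
from h import *
c=cap('wrist','w1.png'); print(np.round(np.array(c['cam_to_world']),2).tolist())
c=cap('top','t2.png'); a=cv2.imread('pics/t2.png'); cv2.imwrite('pics/t2c.png',cv2.resize(a[130:230,260:430],None,fx=4.7,fy=4.7,interpolation=cv2.INTER_CUBIC))
E
```

```text
time: 4.55
tool_pos: [547.8, -247.9, 165.5]
tcp_rot: [-3.138, 0.007, -0.034]
contact_force: [-0.8, 0.5, 0.3]
grip_width: 0.7
[[-0.03, 0.96, 0.27, 621.9], [-1.0, -0.03, -0.01, -250.35], [-0.0, -0.27, 0.96, 301.56], [0.0, 0.0, 0.0, 1.0]]
```

View pics/w1.png

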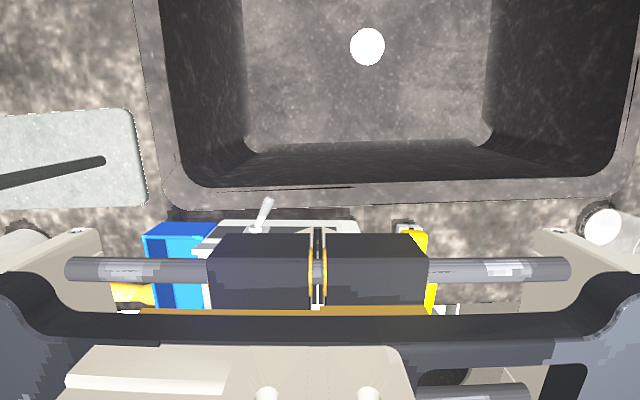

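```bash
python3 - <<'E'
from h import *
c=cap('wrist')
for p in [(268,200),(257,228),(360,230)]: print(ray(c,*p,52))
for p in [(217,222),(356,219)]: print(ray(c,*p,88))
print(ray(c,250,190,0),get_obs()['tool_pos'])
E
```

```text
[ 552.17732359 -202.77233747   52.        ]
[ 524.54627268 -189.82462573   52.        ]
[ 519.02380993 -289.05636586   52.        ]
[ 544.80142934 -165.79351505   88.        ]
[ 543.49776409 -280.35403083   88.        ]
[ 550.04903423 -173.63386891    0.        ] [ 550.08146002 -249.54673028  170.71178218]
```

```bash
python3 -m handwheel '[[[0,0,-35],[0,0,0]],[[0,0,-35],[0,0,0]],[[0,0,-34],[0,0,0]],[[0,6,0],[0,0,0]],[[0,6,0],[0,0,0]],[[0,2,0],[0,0,0]],[[0,0,0],[0,0,0]]]'; python3 -m handwheel '[[[0,2,0],[0,0,0]],[[0,1,0],[0,0,0]]]'
```

```text
time: 5.58
tool_pos: [550.1, -235.0, 66.1]
tcp_rot: [3.14, -0.002, -0.034]
contact_force: [0.1, -0.3, 0.1]
grip_width: 0.5
time: 5.82
tool_pos: [549.4, -231.9, 64.9]
tcp_rot: [3.141, -0.0, -0.034]
contact_force: [0.1, -0.1, -0.1]
grip_width: 0.5
```

```bash
for i in 1 2; do python3 -m handwheel '[[[0,1,0],[0,0,0]],[[0,1,0],[0,0,0]]]' | grep -E "tool|force"; done
```

```text
tool_pos: [549.4, -229.9, 64.7]
contact_force: [-0.1, 0.0, -0.8]
tool_pos: [549.4, -227.9, 64.7]
contact_force: [-1.0, 0.2, -0.4]
```

```bash
python3 -m handwheel '[[[0,1,0],[0,0,0]],[[0,1,0],[0,0,0]]]' | grep -E "tool|force"; python3 -m handwheel '[[[0,1,0],[0,0,0]],[[0,1,0],[0,0,0]]]' | grep -E "tool|force"; python3 -m handwheel '[[[0,1,0],[0,0,0]],[[0,1,0],[0,0,0]]]' | grep -E "tool|force"
```

```text
tool_pos: [549.4, -225.9, 64.7]
contact_force: [-0.3, 0.3, 0.3]
tool_pos: [549.4, -223.9, 64.7]
contact_force: [0.5, 0.9, 0.4]
tool_pos: [549.5, -222.4, 64.9]
contact_force: [-0.6, -3.0, 0.7]
```

```bash
for i in 1; do python3 -m handwheel '[[[0,1.5,0],[0,0,0]],[[0,1.5,0],[0,0,0]]]' | grep -E "tool|force";  python3 -m handwheel '[[[0,1.5,0],[0,0,0]],[[0,1.5,0],[0,0,0]]]' | grep -E "tool|force";  python3 -m handwheel '[[[0,1.5,0],[0,0,0]],[[0,1.5,0],[0,0,0]]]' | grep -E "tool|force"; python3 -m handwheel '[[[0,1.5,0],[0,0,0]],[[0,1.5,0],[0,0,0]]]' | grep -E "tool|force"; done
```

```text
tool_pos: [550.2, -220.3, 65.4]
contact_force: [1.6, -5.7, 2.2]
tool_pos: [550.9, -217.6, 65.8]
contact_force: [3.3, -5.8, 1.8]
tool_pos: [551.3, -214.5, 66.0]
contact_force: [4.6, -4.5, 3.0]
tool_pos: [550.9, -210.8, 65.9]
contact_force: [3.1, -2.3, 3.2]
```

```bash
python3 -m handwheel '[[[0,1.5,0],[0,0,0]],[[0,1.5,0],[0,0,0]]]' | grep -E "tool|force";  python3 -m handwheel '[[[0,1,0],[0,0,0]],[[0,0,0],[0,0,0]]]' | grep -E "tool|force"
```

```text
tool_pos: [548.4, -206.0, 64.0]
contact_force: [-0.1, -0.1, -1.4]
tool_pos: [548.9, -205.5, 64.2]
contact_force: [0.6, 0.3, -0.0]
```

```bash
python3 -m handwheel '[[[0,-15,0],[0,0,0]],[[0,-10,30],[0,0,0]],[[0,0,50],[0,0,0]],[[0,0,50],[0,0,0]],[[-31,-38,0],[0,0,-0.01]],[[-31,-38,0],[0,0,-0.01]],[[-30,-38,0],[0,0,-0.01]],[[0,0,0],[0,0,0]],[[0,0,0],[0,0,0]]]' 0
python3 - <<'E'
from h import *
w=cap('wrist','w2.png');a=cv2.imread('pics/w2.png')
c=cap('top','t3.png'); b=cv2.imread('pics/t3.png')
b=cv2.resize(b[160:230,320:430],None,fx=5.8,fy=5.8,interpolation=cv2.INTER_CUBIC)[:, :640]
o=np.vstack([a[:,:],b]); cv2.imwrite('pics/v3.png',cv2.resize(o,None,fx=.74,fy=.74)); print(o.shape)
print(get_obs()['tool_pos'],get_obs()['grip_width'])
for r in spot_in('scraper_grip','wrist')[:3]: print(toW(w,r['xyz']),r['score'])
for r in spot_in('power_toggle','wrist')[:3]: print(toW(w,r['xyz']),r['score'])
E
```

```text
time: 9.7
tool_pos: [457.3, -345.4, 194.7]
tcp_rot: [-3.141, -0.0, -0.065]
contact_force: [-0.5, 0.4, -0.4]
grip_width: 85.6Traceback (most recent call last):
  File "<stdin>", line 5, in <module>
    return _nx.concatenate(arrs, 0, dtype=dtype, casting=casting)
           ~~~~~~~~~~~~~~~^^^^^^^^^^^^^^^^^^^^^^^^^^^^^^^^^^^^^^^
ValueError: all the input array dimensions except for the concatenation axis must match exactly, but along dimension 1, the array at index 0 has size 640 and the array at index 1 has size 638
```

```bash

python3 - <<'E'
from h import *
a=cv2.imread('pics/w2.png');b=cv2.imread('pics/t3.png')
b=cv2.resize(b[160:230,320:430],(640,407),interpolation=cv2.INTER_CUBIC)
o=np.vstack([a,b]); cv2.imwrite('pics/v3.png',cv2.resize(o,None,fx=.74,fy=.74))
w=cap('wrist')
for t in ['scraper_grip','power_toggle']:
  for r in spot_in(t,'wrist')[:3]: print(t,toW(w,r['xyz']),r['score'])
E
```

```text
scraper_grip [ 471.23516469 -341.80556062   76.79017064] 0.7
scraper_grip [ 494.58877088 -592.99849242   40.61338125] 0.58
power_toggle [ 543.94119412 -180.51336675   55.12680336] 0.64
```

View pics/v3.png

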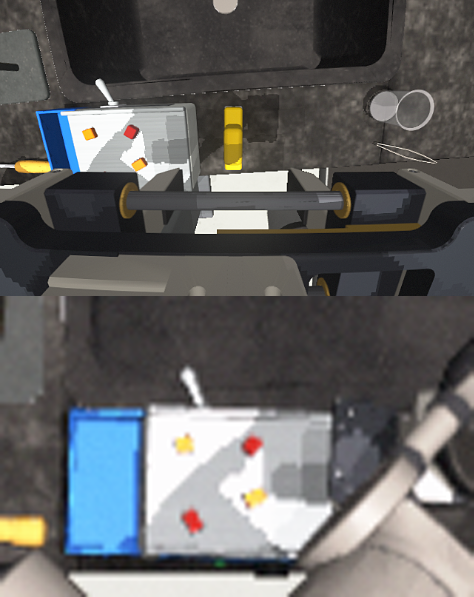

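```bash

python3 - <<'E'
from h import *
w=cap('wrist')
h=cv2.cvtColor(w['img'],cv2.COLOR_RGB2HSV); m=((h[...,0]>22)&(h[...,0]<34)&(h[...,1]>150)&(h[...,2]>80)); m[:,:290]=0;m[:,345:]=0
for v in range(142,232,6):
    u=np.where(m[v])[0]
    if len(u): 
        z=38 if v<168 else 78
        print(v,u.min(),u.max(),np.round(ray(w,u.min(),v,z)),np.round(ray(w,u.max()+1,v,z)))
for r in [(457,-343.5,78),(482,-345,78),(504,-346,38)]: print(pix(w,r))
E
```

```text
148 305 328 [ 504. -334.   38.] [ 502. -359.   38.]
154 304 328 [ 498. -332.   38.] [ 496. -358.   38.]
160 304 328 [ 492. -332.   38.] [ 490. -358.   38.]
166 304 328 [ 485. -332.   38.] [ 484. -358.   38.]
172 304 328 [ 486. -333.   78.] [ 485. -356.   78.]
178 304 328 [ 481. -333.   78.] [ 479. -356.   78.]
184 304 328 [ 475. -333.   78.] [ 474. -355.   78.]
190 304 328 [ 469. -332.   78.] [ 468. -355.   78.]
196 304 327 [ 464. -332.   78.] [ 462. -354.   78.]
202 304 328 [ 458. -331.   78.] [ 456. -355.   78.]
208 304 328 [ 452. -331.   78.] [ 451. -354.   78.]
214 304 327 [ 446. -330.   78.] [ 445. -353.   78.]
220 305 327 [ 440. -331.   78.] [ 439. -353.   78.]
226 305 327 [ 434. -330.   78.] [ 433. -352.   78.]
(np.float64(317.1286487684985), np.float64(202.14210323548855))
(np.float64(317.03576368475717), np.float64(175.71061927888462))
(np.float64(316.6766897216716), np.float64(147.14493761065364))
```

```bash
python3 -m handwheel '[[[0,2,-20],[0,0,0]],[[0,0,-20],[0,0,0]],[[0,0,-20],[0,0,0]],[[0,0,-20],[0,0,0]],[[0,0,-20],[0,0,0]],[[0,0,-20],[0,0,0]],[[0,0,-8],[0,0,0]],[[0,0,0],[0,0,0]]]' 0.45
python3 -m handwheel '[[[0,0,0],[0,0,0]],[[0,0,0],[0,0,0]],[[0,0,0],[0,0,0]],[[0,0,0],[0,0,0]],[[0,0,0],[0,0,0]]]' 1
```

```text
time: 11.0
tool_pos: [457.5, -342.6, 66.5]
tcp_rot: [-3.141, 0.001, -0.064]
contact_force: [0.4, 0.9, 0.1]
grip_width: 50.3
time: 11.62
tool_pos: [457.5, -343.1, 67.2]
tcp_rot: [3.141, -0.001, -0.064]
contact_force: [-0.9, 0.2, 3.7]
grip_width: 23.8
```

```bash
python3 -m handwheel '[[[0,0,20],[0,0,0]],[[0,0,40],[0,0,0]],[[0,0,40],[0,0,0.015]],[[0,0,15],[0,0,0.015]],[[-1,26,0],[0,0,0]],[[-1,26,0],[0,0,0]],[[-1,25,0],[0,0,0]],[[0,0,-15],[0,0,0]],[[0,0,0],[0,0,0]]]'
python3 - <<'E'
from h import *
w=cap('wrist','w4.png');a=cv2.imread('pics/w4.png')
c=cap('top','t4.png'); b=cv2.imread('pics/t4.png')
b=cv2.resize(b[160:230,320:430],(640,407),interpolation=cv2.INTER_CUBIC)
cv2.imwrite('pics/v4.png',cv2.resize(np.vstack([a,b]),None,fx=.74,fy=.74)); print(get_obs()['tool_pos'])
y=-265
for x in [398,403,455,508,513]: print(x,pix(w,(x,y+40,88)))
E
```

```text
time: 12.75
tool_pos: [453.6, -265.7, 164.6]
tcp_rot: [-3.14, 0.003, -0.034]
contact_force: [-0.2, 0.3, -0.9]
grip_width: 23.6
[ 454.21664067 -266.57734855  165.95090713]
398 (np.float64(272.63668100632384), np.float64(277.73288439903405))
403 (np.float64(272.15949938291936), np.float64(272.55714937655796))
455 (np.float64(266.93896947063286), np.float64(214.66873034928722))
508 (np.float64(261.147309367209), np.float64(147.5247517419601))
513 (np.float64(260.57829705576586), np.float64(140.74472326682))
```

View pics/v4.png

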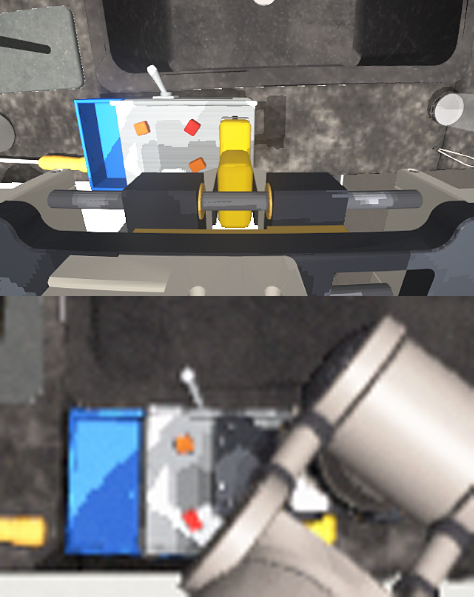

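```bash

python3 - <<'E'
from h import *
a=cv2.imread('pics/w4.png')
cv2.imwrite('pics/v5.png',cv2.resize(a[120:270,130:360],None,fx=3.4,fy=3.4,interpolation=cv2.INTER_CUBIC))
E
```

```text
(no output)
```

View pics/v5.png

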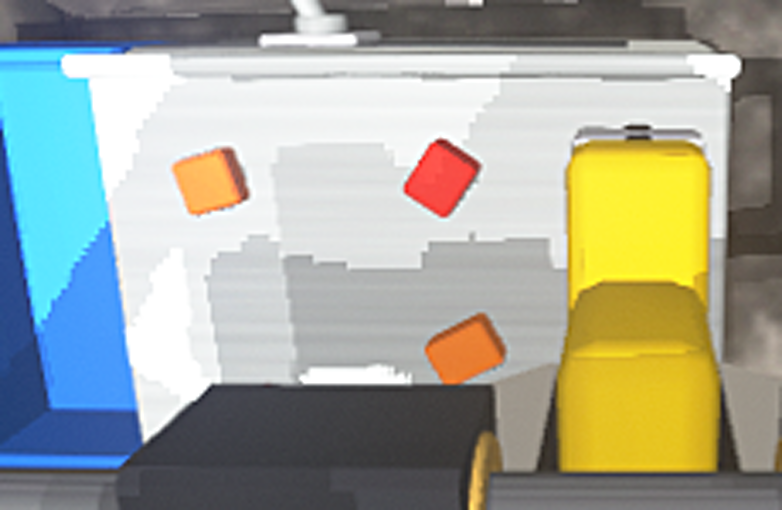

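```bash

python3 - <<'E'
from h import *
w=cap('wrist'); P=get_obs()['tool_pos']; print(P)
C=lambda x,y:(130+x/3.4,120+y/3.4)
print('rail back/in',ray(w,*C(700,55),88),ray(w,*C(700,77),88),ray(w,*C(200,77),88))
zf=P[2]-67.2
print('head end top',ray(w,*C(640,143),zf+38),'steel end bar',ray(w,*C(640,129),zf+38),ray(w,*C(640,129),zf+3))
print('plate R end',ray(w,*C(728,200),80),'L end',ray(w,*C(125,300),80))
print('head L,R',ray(w,*C(569,180),zf+38),ray(w,*C(709,180),zf+38))
E
```

```text
[ 454.3753358  -266.71368255  166.33328931]
rail back/in [ 515.0435371  -282.04301805   88.        ] [ 510.29268999 -281.95310835   88.        ] [ 514.62549935 -171.18094268   88.        ]
head end top [ 503.37253821 -268.37151832  137.13328931] steel end bar [ 505.78527455 -268.45474696  137.13328931] [ 501.17945936 -268.39927353  102.13328931]
plate R end [ 480.82286796 -288.51920833   80.        ] L end [ 461.1969975  -140.29778025   80.        ]
head L,R [ 497.34969482 -255.78965041  137.13328931] [ 496.48918084 -280.15933913  137.13328931]
```

```bash
python3 -m handwheel '[[[1.5,0,-8],[0,0,-0.003]],[[0,0,-7],[0,0,0]],[[0,0,-1],[0,0,0]],[[0,0,-1],[0,0,0]],[[0,0,0],[0,0,0]]]'|grep -E "tool|force"; python3 -m handwheel '[[[0,0,-0.7],[0,0,0]],[[0,0,0],[0,0,0]]]'|grep -E "tool|force"; python3 -m handwheel '[[[0,0,-0.7],[0,0,0]],[[0,0,0],[0,0,0]]]'|grep -E "tool|force"
```

```text
tool_pos: [456.0, -266.0, 149.8]
contact_force: [-0.2, -1.1, -1.9]
tool_pos: [455.9, -265.9, 149.1]
contact_force: [0.0, -0.2, -1.0]
tool_pos: [455.9, -265.9, 148.3]
contact_force: [-0.6, -0.1, -0.9]
```

```bash
python3 -m handwheel '[[[0,0,-0.7],[0,0,0]],[[0,0,0],[0,0,0]]]'|grep -E "tool|force"; python3 -m handwheel '[[[0,0,-0.5],[0,0,0]],[[0,0,0],[0,0,0]]]'|grep -E "tool|force"
```

```text
tool_pos: [455.9, -265.9, 147.6]
contact_force: [0.2, -0.1, -0.7]
tool_pos: [455.9, -266.0, 147.2]
contact_force: [-0.3, 1.0, -0.3]
```

```bash
python3 -m handwheel '[[[0.1,3,0],[0,0,0]],[[0.2,6,0],[0,0,0]],[[0.2,6,0],[0,0,0]],[[0.2,6,0],[0,0,0]],[[0.2,6,0],[0,0,0]],[[0.2,6,0],[0,0,0]],[[0.2,6,0],[0,0,0]],[[0.2,6,0],[0,0,0]],[[0.2,6,0],[0,0,0]],[[0.2,6,0],[0,0,0]],[[0.2,6,0],[0,0,0]],[[0,0,0],[0,0,0]]]'
python3 - <<'E'
from h import *
cap('wrist','w6.png');a=cv2.imread('pics/w6.png')
cv2.imwrite('pics/v6.png',cv2.resize(a[100:280,100:420],None,fx=2.4,fy=2.4))
E
```

```text
time: 16.02
tool_pos: [458.0, -202.3, 147.2]
tcp_rot: [-3.141, 0.0, -0.037]
contact_force: [0.8, 1.1, 1.6]
grip_width: 23.8
```

View pics/v6.png

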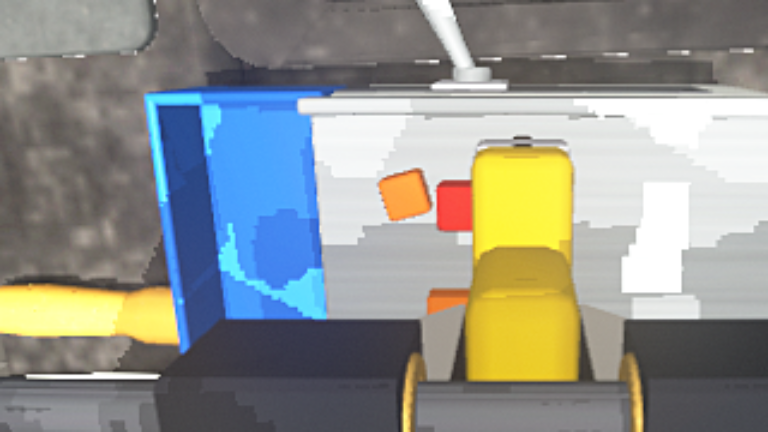

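```bash
python3 -m handwheel '[[[0.2,6,0],[0,0,0]],[[0.2,6,0],[0,0,0]],[[0.2,6,0],[0,0,0]],[[0.2,6,0],[0,0,0]],[[0.2,6,0],[0,0,0]],[[0.2,6,0],[0,0,0]],[[0.2,6,0],[0,0,0]],[[0.2,6,0],[0,0,0]],[[0.2,6,0],[0,0,0]],[[0.2,6,0],[0,0,0]],[[0.2,6,0],[0,0,0]],[[0,0,0],[0,0,0]]]'
python3 -m handwheel '[[[0,0,0],[0,0,0]],[[0,-8,5],[0,0,0]],[[0,-20,30],[0,0,0]],[[0,-40,30],[0,0,0]],[[0,-50,0],[0,0,0]],[[0,-50,0],[0,0,-0.01]],[[-3,-39,0],[0,0,-0.015]],[[0,0,0],[0,0,0]]]'
python3 - <<'E'
from h import *
cap('wrist','w7.png');a=cv2.imread('pics/w7.png')
cap('top','t7.png');b=cv2.imread('pics/t7.png')
b=cv2.resize(b[160:230,320:430],(640,407),interpolation=cv2.INTER_CUBIC)
a=cv2.resize(a[60:300,:360],(640,427),interpolation=cv2.INTER_CUBIC)
cv2.imwrite('pics/v7.png',cv2.resize(np.vstack([a,b]),None,fx=.7,fy=.7))
E
```

```text
time: 17.58
tool_pos: [460.2, -136.1, 147.1]
tcp_rot: [-3.141, 0.0, -0.037]
contact_force: [-0.1, 2.8, 2.2]
grip_width: 23.8
time: 18.58
tool_pos: [456.0, -347.2, 211.5]
tcp_rot: [3.141, 0.001, -0.066]
contact_force: [0.1, 0.5, -1.6]
grip_width: 23.9
```

View pics/v7.png

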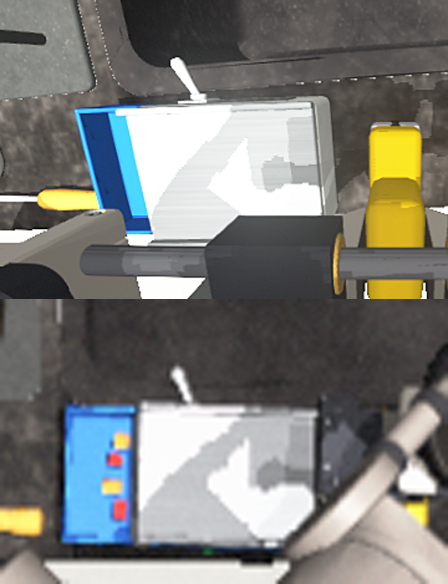

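```bash
python3 -m handwheel '[[[0,1,-30],[0,0,0]],[[0,0,-35],[0,0,0]],[[0,0,-35],[0,0,0]],[[0,0,-25],[0,0,0]],[[0,0,-12],[0,0,0]],[[0,0,-4],[0,0,0]],[[0,0,0],[0,0,0]],[[0,0,0],[0,0,0]]]'
```

```text
time: 19.68
tool_pos: [457.6, -343.3, 72.2]
tcp_rot: [3.14, -0.001, -0.062]
contact_force: [-1.1, 0.2, -1.0]
grip_width: 24.2
```

```bash
python3 -m handwheel '[[[0,0,-2],[0,0,0]],[[0,0,-1.5],[0,0,0]],[[0,0,0],[0,0,0]]]'|grep -E "tool|force"; python3 -m handwheel '[[[0,0,-0.8],[0,0,0]],[[0,0,0],[0,0,0]]]'|grep -E "tool|force";python3 -m handwheel '[[[0,0,-0.6],[0,0,0]],[[0,0,0],[0,0,0]]]'|grep -E "tool|force"
```

```text
tool_pos: [457.1, -342.9, 67.5]
contact_force: [-0.6, 0.3, -1.0]
tool_pos: [457.2, -343.0, 67.2]
contact_force: [-1.3, 0.4, 3.3]
tool_pos: [457.2, -343.0, 67.2]
contact_force: [-3.0, 2.3, 7.4]
```

```bash
python3 -m handwheel '[[[0,0,0],[0,0,0]],[[0,0,0],[0,0,0]],[[0,0,0],[0,0,0]],[[0,0,0],[0,0,0]]]' 0.5
python3 -m handwheel '[[[0,0,10],[0,0,0]],[[0,0,25],[0,0,0]],[[0,0,45],[0,0,0]],[[0,0,45],[0,0,0]],[[-30,0,30],[0,0,0]],[[-40,0,0],[0,0,0]],[[0,0,0],[0,0,0]],[[0,0,0],[0,0,0]]]'
python3 - <<'E'
from h import *
cap('wrist','w8.png');a=cv2.imread('pics/w8.png')
cap('top','t8.png');b=cv2.imread('pics/t8.png')
b=cv2.resize(b[160:230,320:430],(640,407),interpolation=cv2.INTER_CUBIC)
cv2.imwrite('pics/v8.png',cv2.resize(np.vstack([a,b]),None,fx=.74,fy=.74)); print(get_obs())
E
```

```text
time: 21.05
tool_pos: [457.2, -342.9, 66.1]
tcp_rot: [-3.142, 0.0, -0.062]
contact_force: [0.3, -0.5, 0.2]
grip_width: 45.9
time: 22.05
tool_pos: [387.6, -343.2, 221.8]
tcp_rot: [3.141, -0.001, -0.063]
contact_force: [-0.8, -0.7, -0.4]
grip_width: 45.8
{'time': 22.15, 'joint_positions': array([-8.72127921e-01,  3.52942972e-01,  1.58775532e+00,  1.79997624e-04,
        1.20060559e+00,  7.60375122e-01]), 'dq': array([ 0.00191266,  0.00645238,  0.0031768 , -0.00077602, -0.00133297,
       -0.00053313]), 'tau': array([-2.33072815e-01, -4.33276427e+01, -2.36308229e+01,  6.74314052e-02,
       -1.69606222e-02,  4.59883202e-03]), 'tool_pos': array([ 387.96650995, -342.99825824,  221.22720851]), 'tcp_rot': array([ 3.14149908e+00, -3.20615406e-04, -6.17717989e-02]), 'contact_force': array([ 0.93823874,  0.16733214, -0.11116066]), 'moment': array([-0.04197178,  0.21964496, -0.00823241]), 'grip_width': 45.949672182810936}
```

View pics/v8.png

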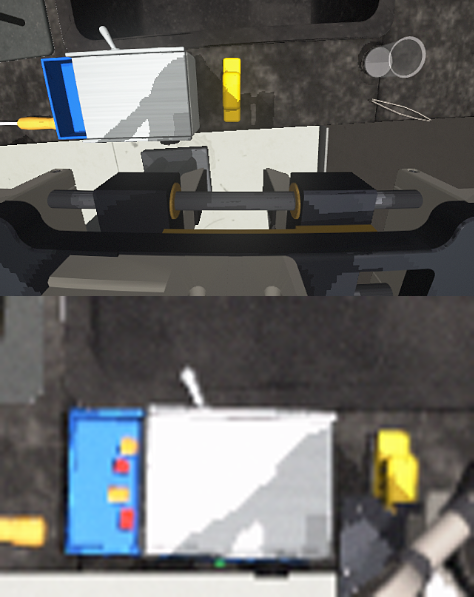

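The last picture shows the toggle leaning left (tip near 187,372), four chips in the trough, and the scraper standing (about 398,465). The top is clear and the gripper is free of everything, so I'm handing in.

```bash
python3 -c "
from plant import bot
print(bot.close_job())"
```

```text
the job is handed in; nothing more can be done
None
```

The job is done and handed in at about 22 s of the 56 s allowed. The shaker is off, all four chips are in the blue trough, and the scraper is standing back on the worktop where it was.

- **Toggle:** I felt for the bat with closed fingers and pushed it left with about 6 N. I stopped when the force fell to zero as it snapped over. Later pictures all show it leaning left, and I did not push it against its stop.
- **Chips:** After that I wiped the top once with the scraper, from right to left. The last pictures show the steel top empty and all four chips in the trough.
- **Scraper:** I lowered it until the worktop pushed back with about 7 N, then let go. It stayed upright.
- **Other things:** The arm came into contact with nothing else that I noticed, and the beaker and the yellow-handled screwdriver look unmoved. I did not check the positions of the wash bottle, timer and marker again at the end.

No check failed. The networks mislabelled or missed several things (they did not find the chips in the first top views, for example). I took positions from picture edges and the calibration, and the top and wrist views agreed to about 2 mm.

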